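# Lay out laptop parts with their screws for reassembly

### The job

Lay the laptop parts out on the dark mat for reassembly: the drive in the middle of the blue square with the red-lidded screw pot on top of it, at its centre, and the fan in the middle of the yellow square with the green-lidded pot on top of it, over its hub. Stand the bit tower on the dark mat midway between the two squares. Everything lies flat or stands upright the way it is now, is set down gently rather than dropped, and the memory module and the clear cap stay where they are.

Things in the scene. Friction and masses are not known exactly. Their poses are not given: they have to be found in the camera images.
- layout_mat: Dark grey anti-static mat lying fixed on the bench, 120 x 460 x 2 mm thick; origin at the centre of its underside, x along the short side, y along the long side. Its centre lies exactly midway between the two coloured squares.
- blue_square: Blue square, 100 x 100 x 3 mm, fixed flat on one end of the dark mat (170 mm from the mat's centre along its long side); origin at the centre of its underside, its top 5 mm above the bench.
- yellow_square: Yellow square, otherwise just like the blue one, fixed on the other end of the dark mat; origin at the centre of its underside, its top 5 mm above the bench.
- drive: Small aluminium-framed hard drive with a teal circuit board on its top, a flat box 80 mm (its x) x 56 mm (its y) x 12 mm high, about 120 g, loose on the bench; origin at the centre of its underside, z up.
- fan: Black laptop blower fan with a grey ring, copper hub and flat top, 14 mm high, about 70 g, loose: a disc of 60 mm diameter about the origin, with a straight 60 mm wide outlet reaching 37 mm from the origin along its +x (copper fins at the end). Its sides at y = plus and minus 30 mm are parallel. Origin at the centre of the disc's underside (hub axis), z up.
- red_pot: Closed screw pot, white with a red lid: a cylinder 40 mm in diameter over the lid (38 mm below it) and 26 mm high, about 40 g, loose, upright; origin at the centre of its underside, z up.
- green_pot: Closed screw pot, white with a green lid, otherwise the same as the red one: 40 mm diameter, 26 mm high, about 40 g; origin at the centre of its underside, z up.
- bit_tower: Orange and black screwdriver-bit holder, a stepped round tower 84 mm high, about 120 g, loose, upright: foot 52 mm in diameter up to 12 mm, black waist 44 mm in diameter from 12 to 34 mm, orange collar 46 mm in diameter from 34 to 46 mm, then 36 mm up to 64 mm (ringed by upright bits, seen only, out to 44 mm diameter, up to 59 mm) and a red knob 22 mm in diameter from 64 to 84 mm. Origin at the centre of its underside, z up.
- memory: Bystander: green memory module lying flat, 30 x 68 x 4 mm, loose; origin at the centre of its underside. To be left where it lies.
- clear_cap: Bystander: clear plastic domed cap (looks whitish) with an orange tip, 64 mm in diameter, 76 mm high, standing loose; origin at the centre of its underside. To be left where it stands.
There are look-alikes about, which are no part of the job. Of the things that look like the bit_tower, the smaller one is meant. Of the things shaped like the blue_square, the blue one is meant.

How it is judged:
At the end, for the whole second after the job is handed in: Drive within 15 mm of the blue square's centre, fan hub within 15 mm of the yellow's, red pot on the drive and green pot on the fan within 12 mm of its centre or hub, bit tower on the dark mat within 15 mm of its centre; all upright within 0.1 rad, at rest, released (horizontal distance between drive and blue_square below 0.015 m and z of drive in the frame of blue_square between 0 and 0.007 m and angle between each of drive, fan, red_pot, green_pot, bit_tower's own z axis and vertical below 0.1 rad and horizontal distance between fan and yellow_square below 0.015 m and z of fan in the frame of yellow_square between 0 and 0.007 m and horizontal distance between red_pot and drive below 0.012 m and z of red_pot in the frame of drive between 0.009 and 0.016 m and horizontal distance between green_pot and fan below 0.012 m and z of green_pot in the frame of fan between 0.011 and 0.018 m and horizontal distance between bit_tower and layout_mat below 0.015 m and z of bit_tower in the frame of layout_mat between -0.001 and 0.006 m and linear speed of each of drive, fan, red_pot, green_pot, bit_tower below 0.02 m/s); the robot touches nothing.
It fails at once if one of the five things is dropped or flung (moves at over 0.8 m/s while the fingers do not hold it: a fall of about 3 cm) ((linear speed of drive above 0.8 m/s and contact force between the fingers and drive below 0.05 N) or (linear speed of fan above 0.8 m/s and contact force between the fingers and fan below 0.05 N) or (linear speed of red_pot above 0.8 m/s and contact force between the fingers and red_pot below 0.05 N) or (linear speed of green_pot above 0.8 m/s and contact force between the fingers and green_pot below 0.05 N) or (linear speed of bit_tower above 0.8 m/s and contact force between the fingers and bit_tower below 0.05 N)).
It fails at once if the memory module is pushed more than 25 mm from where it lay (distance of memory from where it was at the start of the episode above 0.025 m).
It fails at once if the clear cap is pushed more than 25 mm from where it lay (distance of clear_cap from where it was at the start of the episode above 0.025 m).
It also fails if it takes over 120 s, if anything falls off the work surface, if the arm or the gripper's body presses on something with over 40 N, if the wrist force passes 120 N, or if a joint passes its speed limit or range.

### The arm

A 6-joint arm with a two-finger parallel gripper is mounted at the origin on the work surface. World frame = base frame: x ahead of the robot, y to its left, z up, the work surface at z = 0. Lengths are in m, angles in rad, forces in N, time in s.
With the tool pointing down it reaches from about 0.25 to 0.775 m from the base axis. Payload 4 kg.
Tool frame: the origin (TCP) lies between the finger pads; the fingertips stand 25 mm ahead of it and the grasp point (between the pads) lies 6 mm ahead of it (robot.tip_reach is the z of the fingertips in the tool frame, in m); z points along the fingers, y is the line along which they close (so a half turn about z gives the same grasp; the last joint's range is limited). The gripper opens to 94 mm and grips with 3 to 60 N. Pads are 16 mm wide; open, the fingers measure 119 mm over their backs; the gripper's body (75 mm by 177 mm) begins 78 mm behind the grasp point.
Start: joints at [1.232, 0.087, 1.371, -0, 1.684, -0.103], TCP at [0.129, 0.535, 0.198] pointing down, gripper open.
Joint ranges: [-3.1, 3.1], [-0.76, 2.03], [0.27, 2.55], [-1.08, 4.22], [0.17, 2.65], [-2.57, 2.57]. Speed limits (rad/s): [2.79, 2.79, 3.14, 3.14, 3.14, 3.14].

### API

Orientations are given as [roll, pitch, yaw] about the fixed x, y, z axes, in that order (R = Rz(yaw) Ry(pitch) Rx(roll)).
In Python, from bench import robot gives the robot as it stands. The module is installed in compiled form; this text tells all that it offers.
- The arm moves only by the shell command python3 -m handwheel 'ROWS'. ROWS is JSON, a list of rows, each a list of 3 entries, a list of its own where there are three numbers: the turn, a rotation vector about the world's x, y, z in units of 90 degrees (1.0 is 90 degrees), then the shift along the world's x, y, z in units of 0.05 m (1.0 is 0.05 m), then the closure, from 0 (fully open) to 1 (shut). A call has 1 to 5 rows; each row shifts and turns the commanded pose from where the row before left it; what a row does not reach is not made up. A row lasts 1/10 s, in which the tool goes at most 50 mm and 8.59 degrees, less where a joint would pass 70% of its speed; a pose out of reach is approached as far as the arm can. A call with a number of a shift or a turn outside -1 to 1 is refused whole. A call with a gripper value outside its range is refused whole. The fingers move at their own pace and stop on an object; the grip force is fixed at half the most. Time passes only in rows, so rows that do not move let the fingers close. It gives the time, the measured TCP pose, the force, the opening and the grip force at its end, in the units of the state.
- robot.get_obs(): the state, without advancing time (a new reading comes with each control period).
- robot.snapshot(name): name is "scene" or "top" or "wrist"; returns (picture, depth): 384x512x3 uint8, red, green, blue; 384x512 float32, m along the optical axis (not along the pixel's ray), 0 where there is no reading.
- robot.calibration(name): a dict with "mtx" (3x3 intrinsics, pixels), "extrinsics" (4x4, takes a point from camera to world coordinates); the wrist camera has in their place "hand_eye" (4x4, takes a point from camera to tool coordinates, whose origin is the TCP and whose axes are the flange's). Camera axes: x right, y down, z forward; pixel columns grow to the right and rows downward; lengths in m; the calibration is good to about 2 mm. A picture is of the moment at which its call begins: read the wrist's pose just before it. calibration takes no time and is no camera call.
- robot.close_job(): hands the job in; it is judged then, once.
Trained networks look in the newest picture that a camera, given by its name, has taken for a name from the list of things; names that differ only in an ending like _2 or _b are one class to them, and where a whole thing is asked for, a point or a joint stands for the part that bears it (a point fixed in the world has none). Each returns a list of dicts, best first, with "p" (0 to 1); they miss things now and then, are a little off and sometimes report something else, mostly with a low value. They report only what shows in the picture. A call takes as long as a camera call. They do not tell look-alikes from the thing itself.
- robot.boxes_of(query, camera): "bbox" ([left, top, right, bottom] in pixels, round what is visible of it).
The state is a dict: "time": time; "joint_positions": joint angles; "qvel": joint speeds; "joint_torque": joint torques, N m; "tool_pos": TCP position; "ee_rot": TCP orientation; "wrist_force": force on the tool from outside, world axes, zero at the start; "wrist_torque": the same for the moment, N m; "width": finger opening in m; "finger_force": force on a finger pad.
Only numpy, scipy, OpenCV 4.12 (cv2) and the standard library are available. Lean on these libraries where they do the work, as an engineer would, in place of code of your own. Each camera call takes 0.05 s, during which the arm holds its last target. There are 200 camera calls.

## Working session

There is one attempt and no reset: what is moved stays moved. The work goes in short steps, Python scripts to look and compute and a shell command to move; the robot and the scene stay as the last step left them, time stands still between calls to the robot, and variables do not carry over. Pictures are saved under pics/ and viewed, at most 14 in all, crops included, and the job is handed in when it is done.

```bash
mkdir -p pics; cat > h.py <<'E'
from bench import robot
import numpy as np, cv2
def snap(cam,name):
    o=robot.get_obs(); im,d=robot.snapshot(cam)
    cv2.imwrite('pics/%s.png'%name,im[:,:,::-1]); np.savez('%s.npz'%name,im=im,d=d)
    return im,d,o
def T(cam,o=None):
    c=robot.calibration(cam)
    if cam!='wrist': return np.array(c['mtx']),np.array(c['extrinsics'])
    from scipy.spatial.transform import Rotation as R
    W=np.eye(4);W[:3,:3]=R.from_euler('xyz',o['ee_rot']).as_matrix();W[:3,3]=o['tool_pos']
    return np.array(c['mtx']),W@np.array(c['hand_eye'])
def cloud(cam,d,o=None):
    K,E=T(cam,o); v,u=np.indices(d.shape)
    P=np.stack([(u-K[0,2])/K[0,0]*d,(v-K[1,2])/K[1,1]*d,d],-1)
    P=P@E[:3,:3].T+E[:3,3]; P[d<=0]=np.nan
    return P
E
python3 - <<'E'
from h import *
o=robot.get_obs();print(o)
im,d,_=snap('top','top0')
P=cloud('top',d)
for n in ['layout_mat','blue_square','yellow_square','drive','fan','red_pot','green_pot','bit_tower','memory','clear_cap']:
    for b in robot.boxes_of(n,'top')[:4]:
        x=np.array(b['bbox']);u,v=int((x[0]+x[2])/2),int((x[1]+x[3])/2)
        print(n,round(b['p'],2),x.round(),P[v,u].round(3))
snap('scene','scene0')
a=np.hstack([cv2.imread('pics/top0.png')]);cv2.imwrite('pics/top0b.png',cv2.resize(a,(800,600)))
E
```

```text
{'time': 0.0, 'joint_positions': array([ 1.23190771e+00,  8.79316210e-02,  1.37221346e+00, -4.39035795e-06,
        1.68358849e+00, -1.03131062e-01]), 'qvel': array([ 0.00214502, -0.00112631, -0.00244471, -0.00107738,  0.00116152,
        0.00010989]), 'joint_torque': array([-1.65475521e-03, -3.40181530e+01, -3.02419138e+01,  7.13480450e-02,
        3.31476994e-02, -1.74158745e-04]), 'tool_pos': array([0.12830771, 0.53425904, 0.19703766]), 'ee_rot': array([-3.13946267e+00, -2.16062772e-04,  2.90583438e+00]), 'wrist_force': array([-0.12591171, -1.01281558,  0.38420091]), 'wrist_torque': array([ 0.02916811, -0.03225408, -0.00119228]), 'finger_force': 0.0, 'width': 0.09416416230041831}
layout_mat 0.88 [152.  91. 336. 158.] [0.618 0.034 0.002]
blue_square 0.68 [156. 113. 199. 157.] [0.596 0.205 0.002]
blue_square 0.22 [286.  94. 332. 136.] [ 0.64  -0.133  0.005]
yellow_square 0.88 [286.  91. 332. 138.] [ 0.64  -0.136  0.005]
drive 0.57 [382. 173. 408. 208.] [ 0.438 -0.341  0.016]
fan 0.55 [250. 173. 275. 199.] [ 0.457 -0.011  0.017]
red_pot 0.57 [312. 179. 329. 195.] [ 0.45  -0.154  0.027]
green_pot 0.62 [252. 172. 275. 202.] [ 0.455 -0.014  0.016]
green_pot 0.57 [108. 188. 128. 200.] [0.444 0.349 0.026]
bit_tower 0.87 [131. 209. 166. 237.] [0.366 0.255 0.082]
bit_tower 0.7 [177. 185. 201. 204.] [0.433 0.162 0.069]
memory 0.85 [ 92. 134. 119. 144.] [0.588 0.388 0.009]
memory 0.46 [384. 173. 408. 206.] [ 0.44  -0.343  0.016]
clear_cap 0.95 [399. 112. 430. 142.] [ 0.587 -0.38   0.061]
```

View pics/top0b.png

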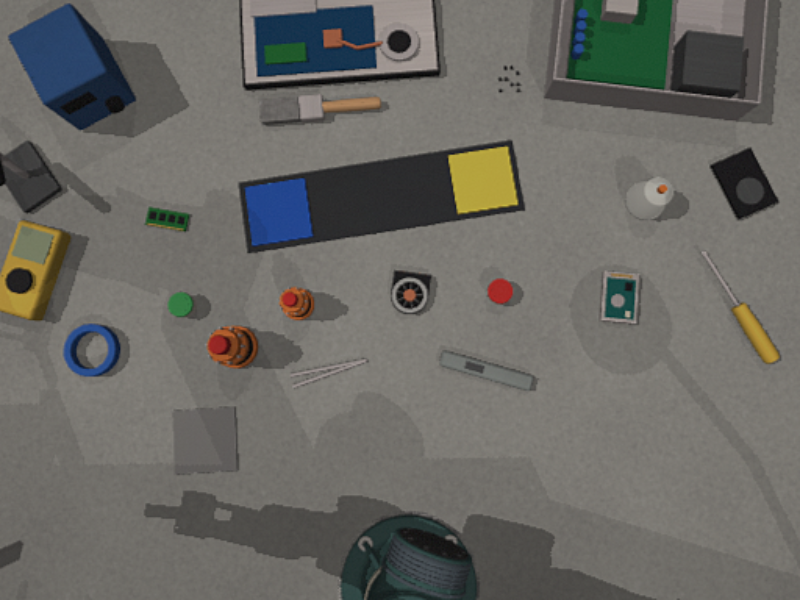

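View pics/scene0.png

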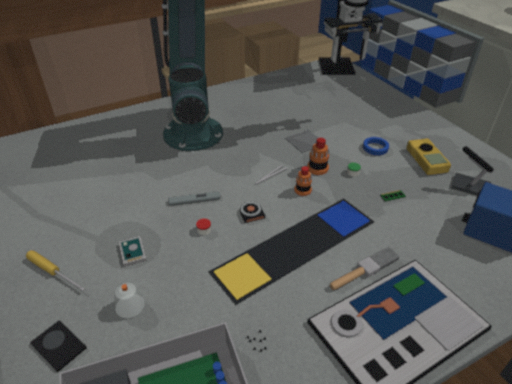

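The top view shows the towers at (297,303) and (232,346) in the 800-px picture. The one at (297,303) is smaller, so it is the bit tower meant. The blue square is at (278,212) and the grey one at (205,440) is its look-alike. The drive is at (620,297), the fan at (410,292), the red pot at (500,291) and the green pot at (180,304). Next I measure more closely and confirm the two choices in a crop.

```bash
python3 - <<'E'
from h import *
z=np.load('top0.npz');im,d=z['im'],z['d'];P=cloud('top',d);K,E=T('top')
print('cam',E[:3,3].round(3))
hsv=cv2.cvtColor(im,cv2.COLOR_RGB2HSV)
def rect(mask,h,n):
    v,u=np.nonzero(mask); 
    r=np.stack([(u-K[0,2])/K[0,0],(v-K[1,2])/K[1,1],np.ones(len(u))],-1)@E[:3,:3].T
    X=E[:3,3]+r*((h-E[2,3])/r[:,2])[:,None]
    c,s,a=cv2.minAreaRect((X[:,:2]*1000).astype(np.float32)); print(n,len(u),'mean',X[:,:2].mean(0).round(4),'rect',np.round(c),np.round(s),round(a,1),'medz',np.nanmedian(P[mask][:,2]).round(4))
def box(b):
    m=np.zeros(d.shape,bool);m[b[1]:b[3],b[0]:b[2]]=1;return m
H,S,V=hsv[...,0],hsv[...,1],hsv[...,2]
rect(box([150,105,205,165])&(H>100)&(H<130)&(S>150),.005,'blue')
rect(box([280,90,336,140])&(H>20)&(H<40)&(S>120),.005,'yellow')
rect(box([376,165,416,215])&(P[...,2]>.009),.012,'drive')
rect(box([376,165,416,215])&(H>75)&(H<100)&(S>100),.012,'drive pcb')
rect(box([245,168,280,206])&(P[...,2]>.009),.014,'fan')
rect(box([245,168,280,206])&((H<14)&(S>110)),.014,'hub')
rect(box([305,170,335,200])&((H<10)|(H>170))&(S>130),.026,'red')
rect(box([100,180,133,206])&(H>45)&(H<80)&(S>120),.026,'green')
for b,n in (([125,200,172,242],'big'),([172,178,208,210],'small')):
    m=box(b)&(P[...,2]>.02);q=P[m];t=q[:,2].max();print(n,'top',t,q[q[:,2]>t-.01].mean(0).round(4),m.sum())
c=im[165:245,95:215];g=im[260:310,100:160]
cv2.imwrite('pics/crop.png',np.hstack([cv2.resize(c,(480,320)),cv2.resize(im[85:165,130:210],(320,320))])[:,:,::-1])
E
```

```text
cam [ 0.332 -0.008  1.012]
blue 1505 mean [0.5919 0.2014] rect [592. 201.] [101. 101.] 7.8 medz 0.0051
yellow 1537 mean [ 0.6377 -0.1348] rect [ 638. -135.] [102. 102.] 7.6 medz 0.0051
drive 705 mean [ 0.4396 -0.3448] rect [ 439. -344.] [57. 80.] 83.1 medz 0.0123
drive pcb 320 mean [ 0.4368 -0.3454] rect [ 436. -346.] [43. 61.] 83.1 medz 0.0124
fan 576 mean [ 0.4553 -0.0109] rect [453. -10.] [60. 67.] 81.1 medz 0.0147
hub 57 mean [ 0.4484 -0.0111] rect [446. -11.] [21. 24.] 79.4 medz 0.0153
red 201 mean [ 0.4511 -0.1533] rect [ 452. -153.] [37. 37.] 88.0 medz 0.0262
green 182 mean [0.4399 0.3531] rect [439. 353.] [36. 36.] 44.9 medz 0.0265
big top 0.11438151269605434 [0.3721 0.2677 0.1093] 580
small top 0.08741243043822366 [0.4387 0.169  0.0833] 301
```

View pics/crop.png

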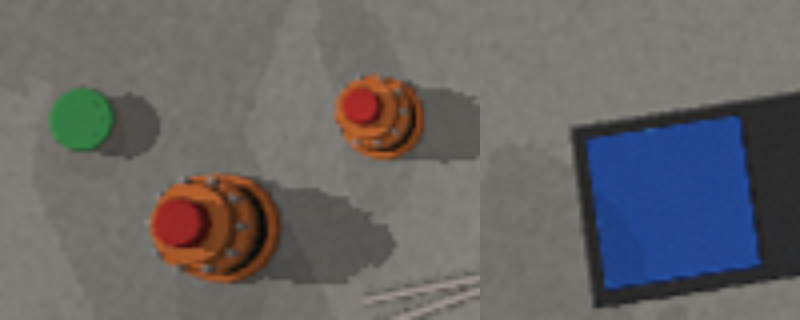

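The crop confirms it: the small tower is at the upper right of the crop (84 mm class), the large one is 114 mm high, and the blue square is on the mat. I go to the drive first.

```bash
python3 -m handwheel '[[[0,0,0.067],[0.7,-0.7,0],0],[[0,0,0],[0.7,-0.7,0],0],[[0,0,0],[0.7,-0.7,0],0],[[0,0,0],[0.7,-0.7,0],0],[[0,0,0],[0.7,-0.7,0],0]]'
python3 -m handwheel '[[[0,0,0],[0.18,-0.94,0],0],[[0,0,0],[0.18,-0.94,0],0],[[0,0,0],[0.18,-0.94,0],0],[[0,0,0],[0.18,-0.94,0],0],[[0,0,0],[0.18,-0.94,0],0]]'
python3 -m handwheel '[[[0,0,0],[0.18,-0.94,0],0],[[0,0,0],[0.18,-0.94,0],0],[[0,0,0],[0.18,-0.94,0],0],[[0,0,0],[0.18,-0.94,0],0],[[0,0,0],[0.18,-0.94,0],0]]'
python3 -m handwheel '[[[0,0,0],[0.18,-0.94,0],0],[[0,0,0],[0.18,-0.94,0],0],[[0,0,0],[0.18,-0.94,0],0],[[0,0,0],[0.18,-0.94,0],0],[[0,0,0],[0.18,-0.94,0],0]]'
python3 - <<'E'
from h import *
print(robot.get_obs()['tool_pos'])
im,d,o=snap('wrist','w1');P=cloud('wrist',d,o)
print(o['tool_pos'],o['ee_rot'],robot.calibration('wrist')['hand_eye'],o['joint_positions'])
m=(P[...,2]>.007)&(P[...,2]<.02)&(abs(P[...,0]-.44)<.07)&(abs(P[...,1]+.3445)<.07)
q=P[m];print(m.sum(),cv2.minAreaRect((q[:,:2]*1000).astype(np.float32)),np.median(q[:,2]))
E
```

```text
time: 1.1
tool_pos: [0.3045, 0.3584, 0.1985]
ee_rot: [3.141, 0.001, 3.012]
wrist_force: [0.7, 0.5, -1.0]
width: 0.0939
finger_force: 0.0
time: 1.6
tool_pos: [0.3485, 0.1231, 0.1986]
ee_rot: [3.141, 0.002, 3.012]
wrist_force: [1.2, -0.2, 0.3]
width: 0.0941
finger_force: 0.0
time: 2.1
tool_pos: [0.3935, -0.1123, 0.1987]
ee_rot: [-3.142, 0.002, 3.011]
wrist_force: [0.1, 0.1, -0.1]
width: 0.0941
finger_force: 0.0
time: 2.6
tool_pos: [0.4385, -0.3473, 0.1983]
ee_rot: [-3.142, 0.001, 3.011]
wrist_force: [0.8, 0.7, -0.1]
width: 0.094
finger_force: 0.0
[ 0.43851315 -0.34732508  0.19829868]
[ 0.43851315 -0.34732508  0.19829868] [-3.14158988e+00  5.16643184e-04  3.01050519e+00] [[ 4.70217538e-04 -9.71838454e-01 -2.35647616e-01  6.77979566e-02]
 [ 9.99999705e-01  5.99951039e-04 -4.78842486e-04  1.09367058e-04]
 [ 6.06734574e-04 -2.35647322e-01  9.71838449e-01 -1.87238323e-01]
 [ 0.00000000e+00  0.00000000e+00  0.00000000e+00  1.00000000e+00]] [-7.71425934e-01  1.07829858e-01  1.34811234e+00  3.08468115e-04
  1.68523450e+00 -2.21109951e+00]
3257 ((437.3434753417969, -346.80224609375), (56.2707633972168, 79.68122100830078), 82.70051574707031) 0.013061599782902555
```

View pics/w1.png

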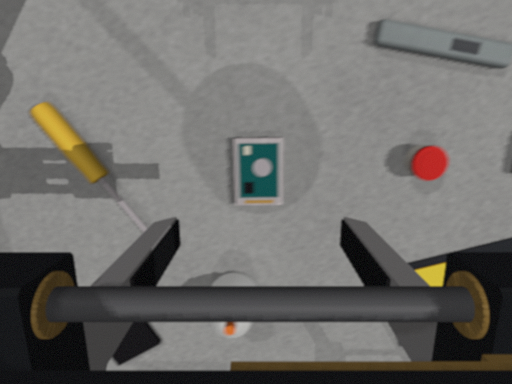

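The wrist view shows the drive at (259,172), between the fingers. The memory and the cap are clear. I descend and grip.

```bash
python3 -m handwheel '[[[0,0,0],[0,0.02,-0.8],0],[[0,0,0],[0,0,-0.8],0],[[0,0,0],[0,0,-0.8],0],[[0,0,0],[0,0,-0.7],0],[[0,0,0],[0,0,0],0]]'
python3 -m handwheel '[[[0,0,0],[0,0,-0.15],0],[[0,0,0],[0,0,-0.15],0],[[0,0,0],[0,0,0],0]]'
```

```text
time: 3.15
tool_pos: [0.435, -0.3407, 0.0371]
ee_rot: [3.134, -0.01, 3.011]
wrist_force: [-0.2, -0.1, -0.1]
width: 0.094
finger_force: 0.0
time: 3.45
tool_pos: [0.439, -0.3446, 0.0292]
ee_rot: [-3.141, 0.001, 3.011]
wrist_force: [0.4, -0.8, 0.3]
width: 0.0942
finger_force: 0.0
```

```bash
python3 -m handwheel '[[[0,0,0],[0,0,-0.02],0.3],[[0,0,0],[0,0,0],0.6],[[0,0,0],[0,0,0],1],[[0,0,0],[0,0,0],1],[[0,0,0],[0,0,0],1]]'
python3 -m handwheel '[[[0,0,0],[0,0,0],1],[[0,0,0],[0,0,0],1],[[0,0,0],[0,0,0],1],[[0,0,0],[0,0,0],1],[[0,0,0],[0,0,0.2],1]]'
```

```text
time: 3.95
tool_pos: [0.4386, -0.3443, 0.0274]
ee_rot: [-3.141, 0.0, 3.011]
wrist_force: [-0.2, -0.3, 0.7]
width: 0.0577
finger_force: 0.0
time: 4.45
tool_pos: [0.4375, -0.3433, 0.0359]
ee_rot: [3.139, -0.003, 3.011]
wrist_force: [-0.7, 0.3, 0.2]
width: 0.0175
finger_force: 0.0
```

```bash
python3 -m handwheel '[[[0,0,0],[0,0,0],0],[[0,0,0],[0,0,0.3],0],[[0,0,0],[0,0,0.6],0],[[0,0,0],[0,0,0.8],0],[[0,0,0],[0,0,0.8],0]]'
python3 - <<'E'
from h import *
im,d,o=snap('wrist','w2');P=cloud('wrist',d,o)
print(o['tool_pos'])
m=(P[...,2]>.007)&(P[...,2]<.03)&(abs(P[...,0]-.44)<.07)&(abs(P[...,1]+.3445)<.07)
q=P[m];print(m.sum(),cv2.minAreaRect((q[:,:2]*1000).astype(np.float32)),np.median(q[:,2]))
E
```

```text
time: 4.95
tool_pos: [0.4382, -0.3439, 0.1643]
ee_rot: [3.141, -0.0, 3.011]
wrist_force: [0.2, 0.6, -0.2]
width: 0.0544
finger_force: 0.0
[ 0.43823537 -0.34392552  0.16432362]
3883 ((437.2926330566406, -346.73223876953125), (55.91355895996094, 79.85289764404297), 83.15613555908203) 0.013057909522241451
```

View pics/w2.png

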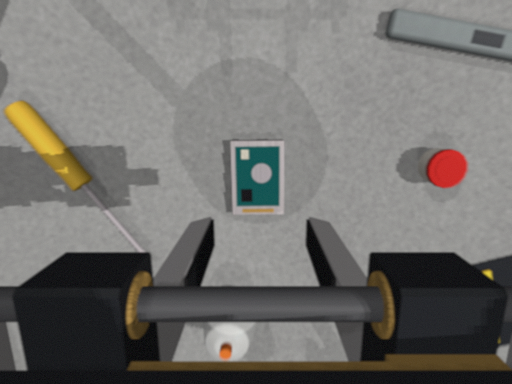

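```bash
python3 - <<'E'
from h import *
print(robot.tip_reach, [a for a in dir(robot) if a[0]!='_'], robot.get_obs())
z=np.load('w2.npz');P=cloud('wrist',z['d'],dict(tool_pos=np.array([ 0.43823537,-0.34392552,0.16432362]),ee_rot=np.array([3.141,0,3.011])))
# finger pixels
for v in (225,235,250):
    print(v,[ (u,P[v,u].round(3).tolist()) for u in (195,205,211,310,320,330)])
E
```

```text
0.025 ['IKError', 'boxes_of', 'calibration', 'close_job', 'get_obs', 'snapshot', 'tip_reach'] {'time': 5.0, 'joint_positions': array([-7.67178187e-01,  1.06493347e-01,  1.39882024e+00, -1.78964952e-05,
        1.62155364e+00, -2.20745592e+00]), 'qvel': array([ 0.00209313, -0.01580056, -0.00169046,  0.00171872, -0.13032276,
        0.00034082]), 'joint_torque': array([-4.61475067e-01, -1.77808177e+01, -1.54109359e+01, -4.48278640e-02,
        5.76715451e-01,  5.60982924e-03]), 'tool_pos': array([ 0.44119668, -0.34678928,  0.17338091]), 'ee_rot': array([-3.13282343,  0.01182974,  3.01112489]), 'wrist_force': array([ 1.77344873, -1.31492085,  4.90589112]), 'wrist_torque': array([-0.09743973, -0.05488998,  0.02586103]), 'finger_force': 0.0, 'width': 0.05812342516085423}
225 [(195, [0.425, -0.377, 0.186]), (205, [0.425, -0.372, 0.187]), (211, [0.428, -0.37, 0.18]), (310, [0.434, -0.315, 0.182]), (320, [0.433, -0.311, 0.186]), (330, [0.434, -0.306, 0.188])]
235 [(195, [0.425, -0.374, 0.201]), (205, [0.427, -0.37, 0.197]), (211, [0.433, -0.371, 0.181]), (310, [0.437, -0.317, 0.189]), (320, [0.433, -0.313, 0.201]), (330, [0.433, -0.308, 0.202])]
250 [(195, [0.426, -0.371, 0.218]), (205, [0.433, -0.371, 0.202]), (211, [0.441, -0.372, 0.183]), (310, [0.445, -0.318, 0.191]), (320, [0.434, -0.316, 0.215]), (330, [0.433, -0.312, 0.22])]
```

```bash
python3 - <<'E'
from h import *
print(robot.get_obs()['tool_pos'],robot.get_obs()['width'])
im,d,o=snap('wrist','w3')
c=robot.calibration('wrist');K=np.array(c['mtx']);X=np.array(c['hand_eye']);print(K.round(1).tolist())
v,u=np.indices(d.shape);Q=np.stack([(u-K[0,2])/K[0,0]*d,(v-K[1,2])/K[1,1]*d,d],-1)@X[:3,:3].T+X[:3,3]
m=(d>0)&(Q[...,2]<.06)
print(d[m].min())
for r in range(205,300,8):
    s=np.nonzero(m[r])[0]
    if len(s): print(r,s.min(),s.max(),Q[r,s[::max(1,len(s)//8)]].round(3).tolist(), s[::max(1,len(s)//8)])
E
python3 - <<'E'
import cv2
E
```

```text
[ 0.44119668 -0.34678928  0.17338091] 0.05812342516085423
[[324.3, 0.0, 259.7], [0.0, 324.3, 191.4], [0.0, 0.0, 1.0]]
0.053773195
221 189 330 [[0.009, -0.039, -0.016], [0.01, -0.036, -0.017], [0.009, -0.034, -0.016], [0.009, -0.031, -0.016], [0.007, -0.029, -0.01], [0.009, 0.03, -0.015], [0.009, 0.033, -0.016], [0.009, 0.036, -0.015], [0.009, 0.039, -0.016]] [189 194 199 204 209 314 319 324 329]
229 181 338 [[0.009, -0.041, -0.029], [0.01, -0.036, -0.029], [0.01, -0.033, -0.03], [0.008, -0.03, -0.024], [0.002, 0.029, -0.01], [0.008, 0.03, -0.025], [0.009, 0.033, -0.028], [0.009, 0.037, -0.029], [0.01, 0.04, -0.03]] [181 189 196 203 310 317 324 331 338]
237 176 343 [[0.009, -0.041, -0.039], [0.009, -0.037, -0.039], [0.01, -0.033, -0.041], [0.008, -0.029, -0.035], [-0.001, -0.029, -0.013], [0.005, 0.029, -0.029], [0.009, 0.031, -0.04], [0.009, 0.035, -0.04], [0.01, 0.039, -0.04]] [176 184 192 201 209 315 324 332 340]
245 170 349 [[0.009, -0.041, -0.049], [0.01, -0.036, -0.05], [0.009, -0.032, -0.05], [0.005, -0.029, -0.039], [-0.007, -0.029, -0.011], [0.004, 0.029, -0.037], [0.009, 0.0
[... 982 characters left out ...]
], [-0.008, -0.029, -0.048], [0.009, 0.038, -0.079], [0.033, 0.033, -0.123], [0.033, 0.042, -0.124], [0.033, 0.052, -0.123]] [ 20  64 107 154 198 364 411 454 497]
285 8 510 [[0.034, -0.051, -0.128], [0.032, -0.044, -0.125], [0.034, -0.033, -0.127], [0.009, -0.04, -0.085], [-0.004, -0.029, -0.062], [0.009, 0.037, -0.084], [0.034, 0.031, -0.127], [0.033, 0.041, -0.126], [0.033, 0.051, -0.126]] [  8  54 100 146 192 366 412 458 504]
293 0 511 [[0.028, -0.059, -0.121], [0.033, -0.039, -0.13], [0.029, -0.03, -0.122], [0.028, -0.016, -0.122], [0.028, -0.002, -0.122], [0.028, 0.013, -0.121], [0.028, 0.027, -0.121], [0.033, 0.037, -0.129], [0.033, 0.049, -0.129]] [  0  63 126 189 252 316 379 442 505]
```

The depth image shows the fingers ending at about tool z = -0.012, not +0.025, and the body is shifted by the same amount. So the real fingertips are about 37 mm further back than stated, and the fingers closed above the drive without touching it. I allow for that and descend carefully, watching the force.

```bash
python3 - <<'E'
from h import *
z=np.load('w3.npz');d=z['d']
c=robot.calibration('wrist');K=np.array(c['mtx']);X=np.array(c['hand_eye'])
v,u=np.indices(d.shape);Q=np.stack([(u-K[0,2])/K[0,0]*d,(v-K[1,2])/K[1,1]*d,d],-1)@X[:3,:3].T+X[:3,3]
m=(d>0)&(Q[...,2]<.06)&(v<252);print(np.percentile(Q[m][:,2],[90,95,98,99.5,100]).round(4))
q=Q[m];print('x range near tip',np.percentile(q[q[:,2]>-.014][:,0],[1,99]).round(4))
E
python3 -m handwheel '[[[0,0,0],[0,-0.03,-0.8],0],[[0,0,0],[0,0,-0.8],0],[[0,0,0],[0,0,-0.8],0],[[0,0,0],[0,0,-0.6],0],[[0,0,0],[0,0,-0.3],0]]'
python3 -m handwheel '[[[0,0,0],[0,0,-0.1],0],[[0,0,0],[0,0,-0.05],0],[[0,0,0],[0,0,0],0],[[0,0,0],[0,0,0],0]]'
```

```text
[-0.0153 -0.0121 -0.01   -0.0083 -0.0072]
x range near tip [-0.0077  0.0097]
time: 5.55
tool_pos: [0.4366, -0.3439, -0.0062]
ee_rot: [3.138, -0.005, 3.011]
wrist_force: [0.4, -0.8, -0.8]
width: 0.0939
finger_force: 0.0
time: 5.95
tool_pos: [0.438, -0.3452, -0.0071]
ee_rot: [3.141, -0.002, 3.011]
wrist_force: [-5.5, 5.4, 11.9]
width: 0.0939
finger_force: 5.6
```

The tips have touched the bench lightly at tool z ≈ -0.008, so tip = tool z + 0.008. I back off a little and grip.

```bash
python3 -m handwheel '[[[0,0,0],[0,0,0.08],0],[[0,0,0],[0,0,0],0],[[0,0,0],[0,0,0],0.6],[[0,0,0],[0,0,0],1],[[0,0,0],[0,0,0],1]]'
python3 -m handwheel '[[[0,0,0],[0,0,0],1],[[0,0,0],[0,0,0],1],[[0,0,0],[0,0,0],1],[[0,0,0],[0,0,0],1]]'
```

```text
time: 6.45
tool_pos: [0.4385, -0.3456, -0.0066]
ee_rot: [3.141, -0.0, 3.011]
wrist_force: [0.3, -0.1, 0.2]
width: 0.0734
finger_force: 0.0
time: 6.85
tool_pos: [0.4384, -0.3456, -0.0065]
ee_rot: [3.141, -0.0, 3.011]
wrist_force: [0.3, -0.6, -1.2]
width: 0.0559
finger_force: 30.0
```

```bash
python3 -m handwheel '[[[0,0,0],[0,0,0.2],1],[[0,0,0],[0,0,0.5],1],[[0,0,0],[0,0,0.7],1],[[0,0,0],[0,0,0.7],1],[[0,0,0],[0,0,0],1]]'
python3 -m handwheel '[[[0,0,0],[0.256,0.912,0],1],[[0,0,0],[0.256,0.912,0],1],[[0,0,0],[0.256,0.912,0],1],[[0,0,0],[0.256,0.912,0],1]]'
python3 -m handwheel '[[[0,0,0],[0.256,0.912,0],1],[[0,0,0],[0.256,0.912,0],1],[[0,0,0],[0.256,0.912,0],1],[[0,0,0],[0.256,0.912,0],1]]'
python3 -m handwheel '[[[0,0,0],[0.256,0.912,0],1],[[0,0,0],[0.256,0.912,0],1],[[0,0,0],[0.256,0.912,0],1],[[0,0,0],[0.256,0.912,0],1],[[0,0,0],[0,0,0],1]]'
python3 - <<'E'
from h import *
im,d,o=snap('wrist','w4')
print(o['tool_pos'],o['width'],o['finger_force'],o['wrist_force'])
im,d,o=snap('top','top1')
P=cloud('top',d);print([P[v,u].round(3).tolist() for v,u in ((135,178),(125,178),(145,178))])
E
```

```text
time: 7.35
tool_pos: [0.4415, -0.3485, 0.1059]
ee_rot: [-3.134, 0.01, 3.011]
wrist_force: [-0.2, -0.7, -0.5]
width: 0.0555
finger_force: 30.0
time: 7.75
tool_pos: [0.4893, -0.1614, 0.0978]
ee_rot: [3.141, -0.001, 3.01]
wrist_force: [1.0, 0.9, -1.3]
width: 0.0557
finger_force: 30.0
time: 8.15
tool_pos: [0.5405, 0.0211, 0.0979]
ee_rot: [-3.142, -0.001, 3.011]
wrist_force: [0.7, -1.0, -1.0]
width: 0.0554
finger_force: 30.0
time: 8.65
tool_pos: [0.5917, 0.2071, 0.0969]
ee_rot: [3.139, -0.002, 3.017]
wrist_force: [0.6, -0.4, -1.3]
width: 0.0561
finger_force: 30.0
[0.59171663 0.20712888 0.09690446] 0.05610435651378347 29.989356994628906 [ 0.59728623 -0.35289208 -1.30123297]
[[0.566, 0.18, 0.108], [0.558, 0.157, 0.218], [0.566, 0.201, 0.006]]
```

View pics/w4.png

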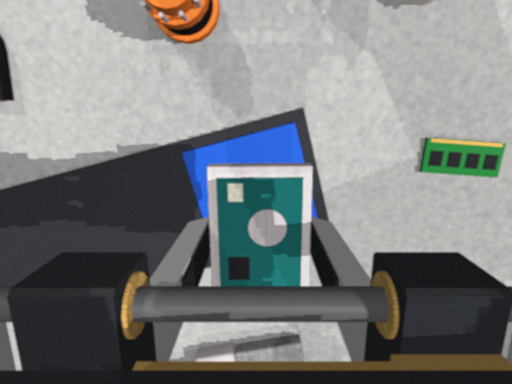

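The wrist view shows the drive held flat in the fingers at (262,228), above the blue square. I lower it.

```bash
python3 -m handwheel '[[[0,0,0],[0,0,-0.6],1],[[0,0,0],[0,0,-0.6],1],[[0,0,0],[0,0,-0.4],1],[[0,0,0],[0,0,-0.2],1],[[0,0,0],[0,0,0],1]]'
python3 -m handwheel '[[[0,0,0],[0,0,-0.08],1],[[0,0,0],[0,0,0],1],[[0,0,0],[0,0,0],1]]'
```

```text
time: 9.25
tool_pos: [0.5905, 0.1997, 0.0067]
ee_rot: [-3.14, -0.004, 3.009]
wrist_force: [0.1, 0.2, -0.6]
width: 0.0561
finger_force: 30.0
time: 9.55
tool_pos: [0.593, 0.2016, 0.0061]
ee_rot: [3.141, 0.002, 3.011]
wrist_force: [0.2, 0.3, -0.3]
width: 0.055
finger_force: 30.0
```

```bash
python3 -m handwheel '[[[0,0,0],[0,0,-0.07],1],[[0,0,0],[0,0,-0.05],1],[[0,0,0],[0,0,-0.03],1],[[0,0,0],[0,0,0],1],[[0,0,0],[0,0,0],1]]'
```

```text
time: 10.05
tool_pos: [0.5924, 0.2017, -0.0015]
ee_rot: [3.141, 0.001, 3.011]
wrist_force: [-2.4, -0.4, 5.5]
width: 0.0556
finger_force: 30.0
```

```bash
python3 -m handwheel '[[[0,0,0],[0,0,0.03],0.35],[[0,0,0],[0,0,0],0.2],[[0,0,0],[0,0,0],0],[[0,0,0],[0,0,0],0],[[0,0,0],[0,0,0],0]]'
python3 -m handwheel '[[[0,0,0],[0,0,0.3],0],[[0,0,0],[0,0,0.8],0],[[0,0,0],[0,0,0.8],0],[[0,0,0],[0,0,0.8],0],[[0,0,0],[0,0,0],0]]'
python3 - <<'E'
from h import *
im,d,o=snap('wrist','w5');P=cloud('wrist',d,o)
print(o['tool_pos'])
m=(P[...,2]>.0125)&(P[...,2]<.03)&(abs(P[...,0]-.59)<.07)&(abs(P[...,1]-.2)<.07)
q=P[m];print(m.sum(),cv2.minAreaRect((q[:,:2]*1000).astype(np.float32)),np.median(q[:,2]))
H,S,V=cv2.split(cv2.cvtColor(im,cv2.COLOR_RGB2HSV));b=(H>105)&(H<130)&(S>150)&(V>60)
print(cv2.minAreaRect((P[b][:,:2][~np.isnan(P[b][:,0])]*1000).astype(np.float32)))
E
python3 -m handwheel '[[[0,0,0],[-0.351,-0.887,0],0],[[0,0,0],[-0.351,-0.887,0],0],[[0,0,0],[-0.351,-0.887,0],0],[[0,0,0],[-0.351,-0.887,0],0]]'
python3 -m handwheel '[[[0,0,0],[-0.351,-0.887,0],0],[[0,0,0],[-0.351,-0.887,0],0],[[0,0,0],[-0.351,-0.887,0],0],[[0,0,0],[-0.351,-0.887,0],0],[[0,0,0],[0,0,0],0]]'
cat >> h.py <<'E'
def disc(im,P,hue,c,h):
    H,S,V=cv2.split(cv2.cvtColor(im,cv2.COLOR_RGB2HSV));m=((H<8)|(H>172)) if hue=='red' else (H>45)&(H<80)
    m=m&(S>110)&(abs(P[...,2]-h)<.008)&(np.hypot(P[...,0]-c[0],P[...,1]-c[1])<.04)
    q=P[m];print(hue,m.sum(),cv2.minEnclosingCircle((q[:,:2]*1000).astype(np.float32)),np.median(q,0))
E
python3 - <<'E'
from h import *
im,d,o=snap('wrist','w6');P=cloud('wrist',d,o);print(o['tool_pos']);disc(im,P,'red',(.4511,-.1533),.026)
E
```

```text
time: 10.55
tool_pos: [0.592, 0.2014, -0.0016]
ee_rot: [-3.142, -0.0, 3.011]
wrist_force: [0.1, 0.5, 0.1]
width: 0.0897
finger_force: 0.0
time: 11.05
tool_pos: [0.5963, 0.2026, 0.1436]
ee_rot: [3.136, 0.015, 3.011]
wrist_force: [0.7, 0.6, 0.8]
width: 0.0937
finger_force: 0.0
[0.59633897 0.20258342 0.14363389]
4537 ((591.4966430664062, 201.35623168945312), (56.04920959472656, 79.811767578125), 82.78217315673828) 0.018116718654012764
((591.922607421875, 201.3405303955078), (102.29719543457031, 101.99313354492188), 7.949282646179199)
time: 11.5
tool_pos: [0.52, 0.0228, 0.1323]
ee_rot: [-3.141, -0.002, 3.012]
wrist_force: [-0.2, -0.7, -0.9]
width: 0.0938
finger_force: 0.0
time: 12.0
tool_pos: [0.4489, -0.1577, 0.1326]
ee_rot: [-3.14, -0.003, 3.003]
wrist_force: [0.9, 0.7, 0.2]
width: 0.0938
finger_force: 0.0
[ 0.44890355 -0.1576667   0.13258861]
red 1357 ((449.8625183105469, -154.27108764648438), 19.700746536254883) [ 0.44922392 -0.1542099   0.02695043]
```

View pics/w5.png

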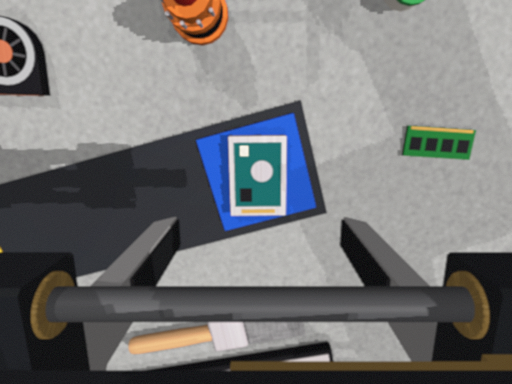

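The wrist view shows the drive centred on the blue square at (258,175). Next is the red pot: I descend and grip it.

```bash
python3 -m handwheel '[[[0,0,0],[-0.03,-0.01,-0.7],0],[[0,0,0],[0,0,-0.8],0],[[0,0,0],[0,0,-0.7],0],[[0,0,0],[0,0,-0.4],0],[[0,0,0],[0,0,-0.08],0]]'
python3 -m handwheel '[[[0,0,0],[0,0,0],0.4],[[0,0,0],[0,0,0],1],[[0,0,0],[0,0,0],1],[[0,0,0],[0,0,0],1],[[0,0,0],[0,0,0],1]]'
python3 -m handwheel '[[[0,0,0],[0,0,0],1],[[0,0,0],[0,0,0],1],[[0,0,0],[0,0,0],1],[[0,0,0],[0,0,0],1]]'
```

```text
time: 12.55
tool_pos: [0.4476, -0.1508, -0.0041]
ee_rot: [3.138, -0.008, 3.013]
wrist_force: [0.2, 0.4, 0.1]
width: 0.0938
finger_force: 0.0
time: 13.05
tool_pos: [0.4508, -0.1541, 0.0006]
ee_rot: [-3.141, 0.002, 3.011]
wrist_force: [-0.0, -0.2, -0.3]
width: 0.0573
finger_force: 0.0
time: 13.45
tool_pos: [0.4502, -0.1539, -0.0001]
ee_rot: [-3.142, 0.0, 3.011]
wrist_force: [-0.8, -0.2, 1.1]
width: 0.0389
finger_force: 30.0
```

```bash
python3 -m handwheel '[[[0,0,0],[0,0,0.2],1],[[0,0,0],[0,0,0.6],1],[[0,0,0],[0,0,0.7],1],[[0,0,0],[0,0,0.4],1],[[0,0,0],[0,0,0],1]]'
python3 -m handwheel '[[[0,0,0],[0.3545,0.8885,0],1],[[0,0,0],[0.3545,0.8885,0],1],[[0,0,0],[0.3545,0.8885,0],1],[[0,0,0],[0.3545,0.8885,0],1]]'
python3 -m handwheel '[[[0,0,0],[0.3545,0.8885,0],1],[[0,0,0],[0.3545,0.8885,0],1],[[0,0,0],[0.3545,0.8885,0],1],[[0,0,0],[0.3545,0.8885,0],1],[[0,0,0],[0,0,0],1]]'
python3 -m handwheel '[[[0,0,0],[0,0,-0.5],1],[[0,0,0],[0,0,-0.5],1],[[0,0,0],[0,0,-0.3],1],[[0,0,0],[0,0,-0.1],1],[[0,0,0],[0,0,0],1]]'
python3 -m handwheel '[[[0,0,0],[0,0,0],1],[[0,0,0],[0,0,0],1]]'
```

```text
time: 13.95
tool_pos: [0.4527, -0.155, 0.099]
ee_rot: [-3.139, 0.008, 3.011]
wrist_force: [0.5, 0.4, -0.3]
width: 0.0389
finger_force: 30.0
time: 14.35
tool_pos: [0.5206, 0.0255, 0.0932]
ee_rot: [-3.141, -0.002, 3.01]
wrist_force: [0.7, -0.2, 0.4]
width: 0.0392
finger_force: 30.0
time: 14.85
tool_pos: [0.5918, 0.2068, 0.0917]
ee_rot: [3.14, -0.003, 3.017]
wrist_force: [-0.3, -0.8, -0.0]
width: 0.0389
finger_force: 30.0
time: 15.35
tool_pos: [0.5912, 0.2009, 0.0235]
ee_rot: [-3.141, -0.002, 3.01]
wrist_force: [0.7, -0.1, -0.1]
width: 0.0391
finger_force: 30.0
time: 15.55
tool_pos: [0.5931, 0.2016, 0.0264]
ee_rot: [3.14, 0.003, 3.011]
wrist_force: [0.3, 0.4, -0.7]
width: 0.0388
finger_force: 30.0
```

```bash
python3 -m handwheel '[[[0,0,0],[0,0,-0.08],1],[[0,0,0],[0,0,-0.05],1],[[0,0,0],[0,0,0],1],[[0,0,0],[0,0,0],1]]'
python3 -m handwheel '[[[0,0,0],[0,0,-0.03],1],[[0,0,0],[0,0,0],1],[[0,0,0],[0,0,0],1]]'
```

```text
time: 15.95
tool_pos: [0.5919, 0.2016, 0.0181]
ee_rot: [-3.142, -0.0, 3.011]
wrist_force: [-0.2, -0.6, 0.6]
width: 0.0387
finger_force: 30.0
time: 16.25
tool_pos: [0.5923, 0.2017, 0.0169]
ee_rot: [3.141, 0.001, 3.011]
wrist_force: [-0.4, 1.0, 0.8]
width: 0.0392
finger_force: 30.0
```

```bash
python3 -m handwheel '[[[0,0,0],[0,0,-0.02],1],[[0,0,0],[0,0,0],1],[[0,0,0],[0,0,0],0.5],[[0,0,0],[0,0,0],0.4],[[0,0,0],[0,0,0],0]]'
python3 -m handwheel '[[[0,0,0],[0,0,0],0],[[0,0,0],[0,0,0],0],[[0,0,0],[0,0,0],0],[[0,0,0],[0,0,0.3],0],[[0,0,0],[0,0,0.7],0]]'
python3 -m handwheel '[[[0,0,0],[0,0,0.7],0],[[0,0,0],[0,0,0.6],0],[[0,0,0],[0,0,0],0]]'
python3 - <<'E'
from h import *
im,d,o=snap('wrist','w7');P=cloud('wrist',d,o);print(o['tool_pos']);disc(im,P,'red',(.592,.2015),.043)
E
python3 -m handwheel '[[[0,0,0],[-0.478,-0.707,0],0],[[0,0,0],[-0.478,-0.707,0],0],[[0,0,0],[-0.478,-0.707,0],0]]'
python3 -m handwheel '[[[0,0,0],[-0.478,-0.707,0],0],[[0,0,0],[-0.478,-0.707,0],0],[[0,0,0],[-0.478,-0.707,0],0],[[0,0,0],[0,0,0],0]]'
python3 - <<'E'
from h import *
im,d,o=snap('wrist','w8');P=cloud('wrist',d,o);print(o['tool_pos'],o['ee_rot'])
m=(P[...,2]>.008)&(P[...,2]<.03)&(abs(P[...,0]-.45)<.06)&(abs(P[...,1]+.01)<.06)
q=P[m];print(m.sum(),cv2.minAreaRect((q[:,:2]*1000).astype(np.float32)),np.median(q[:,2]))
E
```

```text
time: 16.75
tool_pos: [0.5917, 0.2015, 0.015]
ee_rot: [-3.141, -0.001, 3.011]
wrist_force: [-0.1, -0.3, 0.2]
width: 0.0594
finger_force: 0.0
time: 17.25
tool_pos: [0.5893, 0.2009, 0.0629]
ee_rot: [-3.139, -0.008, 3.011]
wrist_force: [-0.2, 0.3, 0.4]
width: 0.0935
finger_force: 0.0
time: 17.55
tool_pos: [0.5955, 0.2025, 0.1387]
ee_rot: [3.137, 0.012, 3.011]
wrist_force: [0.2, -0.4, 1.7]
width: 0.0941
finger_force: 0.0
[0.59548522 0.20249014 0.13866735]
red 1506 ((591.8699951171875, 201.4788818359375), 19.828529357910156) [0.59100142 0.20162658 0.04395535]
time: 17.9
tool_pos: [0.5184, 0.0946, 0.1288]
ee_rot: [-3.141, -0.003, 3.012]
wrist_force: [1.6, -0.4, -0.4]
width: 0.0939
finger_force: 0.0
time: 18.3
tool_pos: [0.4455, -0.0134, 0.1293]
ee_rot: [-3.14, -0.003, 3.006]
wrist_force: [-0.5, -0.1, 0.9]
width: 0.0936
finger_force: 0.0
[ 0.44550725 -0.0133806   0.12933102] [-3.14010282 -0.00316631  3.0057565 ]
3791 ((451.19573974609375, -11.418983459472656), (59.21193313598633, 67.14232635498047), 81.17564392089844) 0.015308622408192585
```

View pics/w8.png

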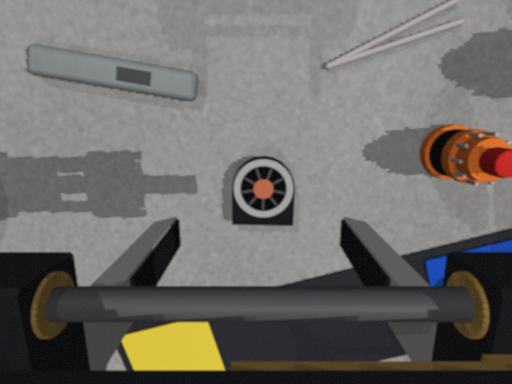

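The fan is seen at (263,188), well between the fingers. The red pot is centred on the drive to within about 1 mm. I grip the fan about 4 mm toward its outlet, where the sides are parallel.

```bash
python3 -m handwheel '[[[0,0,0],[0.08,-0.01,-0.7],0],[[0,0,0],[0,0,-0.8],0],[[0,0,0],[0,0,-0.7],0],[[0,0,0],[0,0,-0.4],0],[[0,0,0],[0,0,-0.06],0]]'
python3 -m handwheel '[[[0,0,0],[0,0,0],0],[[0,0,0],[0,0,0],0],[[0,0,0],[0,0,0],0]]'
```

```text
time: 18.85
tool_pos: [0.4498, -0.0093, -0.0063]
ee_rot: [3.141, -0.008, 3.012]
wrist_force: [0.5, 0.6, 0.8]
width: 0.0941
finger_force: 0.0
time: 19.15
tool_pos: [0.4542, -0.0109, -0.0006]
ee_rot: [3.141, 0.003, 3.011]
wrist_force: [0.1, 0.2, -0.2]
width: 0.0942
finger_force: 0.0
```

```bash
python3 -m handwheel '[[[0,0,0],[0,0,-0.08],0],[[0,0,0],[0,0,0],0.3],[[0,0,0],[0,0,0],0.5],[[0,0,0],[0,0,0],1],[[0,0,0],[0,0,0],1]]'
python3 -m handwheel '[[[0,0,0],[0,0,0],1],[[0,0,0],[0,0,0],1],[[0,0,0],[0,0,0],1]]'
```

```text
time: 19.65
tool_pos: [0.4527, -0.0111, -0.0062]
ee_rot: [3.141, 0.0, 3.011]
wrist_force: [-0.8, 0.2, 0.3]
width: 0.0655
finger_force: 0.0
time: 19.95
tool_pos: [0.4527, -0.0111, -0.0062]
ee_rot: [-3.142, 0.0, 3.011]
wrist_force: [-0.3, -0.5, 0.4]
width: 0.0596
finger_force: 30.0
```

```bash
python3 -m handwheel '[[[0,0,0],[0,0,0.2],1],[[0,0,0],[0,0,0.6],1],[[0,0,0],[0,0,0.7],1],[[0,0,0],[0,0,0.3],1],[[0,0,0],[0,0,0],1]]'
python3 -m handwheel '[[[0,0,0],[0.757,-0.498,0],1],[[0,0,0],[0.757,-0.498,0],1],[[0,0,0],[0.757,-0.498,0],1],[[0,0,0],[0.757,-0.498,0],1],[[0,0,0],[0.757,-0.498,0],1]]'
python3 -m handwheel '[[[0,0,0],[0,0,0],1],[[0,0,0],[0,0,-0.5],1],[[0,0,0],[0,0,-0.5],1],[[0,0,0],[0,0,-0.3],1],[[0,0,0],[0,0,-0.1],1]]'
python3 -m handwheel '[[[0,0,0],[0,0,0],1],[[0,0,0],[0,0,0],1],[[0,0,0],[0,0,0],1]]'
```

```text
time: 20.45
tool_pos: [0.4549, -0.0113, 0.0873]
ee_rot: [3.142, 0.007, 3.011]
wrist_force: [-0.1, 0.6, -1.1]
width: 0.0595
finger_force: 30.0
time: 20.95
tool_pos: [0.6422, -0.1362, 0.0816]
ee_rot: [3.141, -0.003, 3.011]
wrist_force: [1.1, -0.5, 0.1]
width: 0.0596
finger_force: 30.0
time: 21.45
tool_pos: [0.6393, -0.1344, 0.0103]
ee_rot: [3.14, -0.006, 3.011]
wrist_force: [-0.3, -0.5, -1.6]
width: 0.0596
finger_force: 30.0
time: 21.75
tool_pos: [0.6429, -0.1357, 0.0156]
ee_rot: [-3.141, 0.003, 3.011]
wrist_force: [-0.4, -0.8, -1.1]
width: 0.0595
finger_force: 30.0
```

```bash
python3 -m handwheel '[[[0,0,0],[0,0,-0.12],1],[[0,0,0],[0,0,-0.08],1],[[0,0,0],[0,0,-0.05],1],[[0,0,0],[0,0,0],1],[[0,0,0],[0,0,0],1]]'
python3 -m handwheel '[[[0,0,0],[0,0,-0.04],1],[[0,0,0],[0,0,0],1],[[0,0,0],[0,0,0],1]]'
```

```text
time: 22.25
tool_pos: [0.6417, -0.1355, 0.001]
ee_rot: [3.141, -0.0, 3.011]
wrist_force: [0.1, 1.2, -1.1]
width: 0.06
finger_force: 30.0
time: 22.55
tool_pos: [0.6418, -0.1355, -0.0008]
ee_rot: [3.141, -0.0, 3.011]
wrist_force: [0.1, -0.3, -1.0]
width: 0.0598
finger_force: 30.0
```

```bash
python3 -m handwheel '[[[0,0,0],[0,0,-0.02],1],[[0,0,0],[0,0,0],1],[[0,0,0],[0,0,0],0.35],[[0,0,0],[0,0,0],0.2],[[0,0,0],[0,0,0],0]]'
python3 -m handwheel '[[[0,0,0],[0,0,0],0],[[0,0,0],[0,0,0],0],[[0,0,0],[0,0,0.3],0],[[0,0,0],[0,0,0.7],0],[[0,0,0],[0,0,0.7],0]]'
python3 -m handwheel '[[[0,0,0],[0,0,0.7],0],[[0,0,0],[0,0,0.4],0],[[0,0,0],[0,0,0],0],[[0,0,0],[0,0,0],0]]'
python3 - <<'E'
from h import *
im,d,o=snap('wrist','w9');P=cloud('wrist',d,o);print(o['tool_pos'],o['ee_rot'])
H,S,V=cv2.split(cv2.cvtColor(im,cv2.COLOR_RGB2HSV));y=(H>20)&(H<40)&(S>110)&(P[...,2]<.01)
print('yellow',cv2.minAreaRect((P[y][:,:2]*1000).astype(np.float32)))
m=(P[...,2]>.0125)&(P[...,2]<.04)&(abs(P[...,0]-.64)<.06)&(abs(P[...,1]+.135)<.06)
print('fan',m.sum(),cv2.minAreaRect((P[m][:,:2]*1000).astype(np.float32)))
E
python3 -m handwheel '[[[0,0,0.0834],[-0.367,0.888,0],0],[[0,0,0.0834],[-0.367,0.888,0],0],[[0,0,0.0834],[-0.367,0.888,0],0],[[0,0,0.0834],[-0.367,0.888,0],0]]'
python3 -m handwheel '[[[0,0,0],[-0.367,0.888,0],0],[[0,0,0],[-0.367,0.888,0],0],[[0,0,0],[-0.367,0.888,0],0],[[0,0,0],[-0.367,0.888,0],0]]'
python3 -m handwheel '[[[0,0,0],[-0.367,0.888,0],0],[[0,0,0],[-0.367,0.888,0],0],[[0,0,0],[-0.367,0.888,0],0],[[0,0,0],[0,0,0],0],[[0,0,0],[0,0,0],0]]'
python3 - <<'E'
from h import *
im,d,o=snap('wrist','w10');P=cloud('wrist',d,o);print(o['tool_pos'],o['ee_rot']);disc(im,P,'green',(.4399,.3531),.026)
a=np.vstack([cv2.imread('pics/w9.png'),cv2.imread('pics/w10.png')]);cv2.imwrite('pics/w910.png',cv2.resize(a,(400,600)))
E
```

```text
time: 23.05
tool_pos: [0.6418, -0.1355, -0.0019]
ee_rot: [3.141, -0.0, 3.011]
wrist_force: [-0.8, 0.4, -0.4]
width: 0.0731
finger_force: 0.0
time: 23.55
tool_pos: [0.6413, -0.1354, 0.0842]
ee_rot: [3.141, -0.001, 3.011]
wrist_force: [1.4, 0.1, 1.0]
width: 0.0936
finger_force: 0.0
time: 23.95
tool_pos: [0.6419, -0.1355, 0.1388]
ee_rot: [-3.141, 0.001, 3.011]
wrist_force: [-1.0, 0.5, -0.7]
width: 0.0942
finger_force: 0.0
[ 0.64194216 -0.13553523  0.1387741 ] [-3.14148537e+00  1.10218160e-03  3.01105646e+00]
yellow ((637.5625610351562, -135.4747772216797), (102.85453033447266, 102.93389892578125), 7.709224224090576)
fan 3754 ((640.8682250976562, -135.4861297607422), (59.68159103393555, 67.70153045654297), 81.47789001464844)
time: 24.4
tool_pos: [0.5661, 0.0435, 0.1354]
ee_rot: [3.139, -0.004, -2.743]
wrist_force: [0.9, 0.3, -0.2]
width: 0.0938
finger_force: 0.0
time: 24.8
tool_pos: [0.4927, 0.2208, 0.1358]
ee_rot: [3.141, -0.004, -2.748]
wrist_force: [-0.0, 0.4, -0.8]
width: 0.0941
finger_force: 0.0
time: 25.3
tool_pos: [0.4385, 0.353, 0.1359]
ee_rot: [-3.14, -0.004, -2.745]
wrist_force: [-0.1, -1.8, 0.3]
width: 0.0939
finger_force: 0.0
[0.4384532  0.35297906 0.13585684] [-3.14024987 -0.00414061 -2.74544912]
green 1285 ((439.2015686035156, 353.55352783203125), 19.43461799621582) [0.43875701 0.35333132 0.02697528]
```

View pics/w910.png

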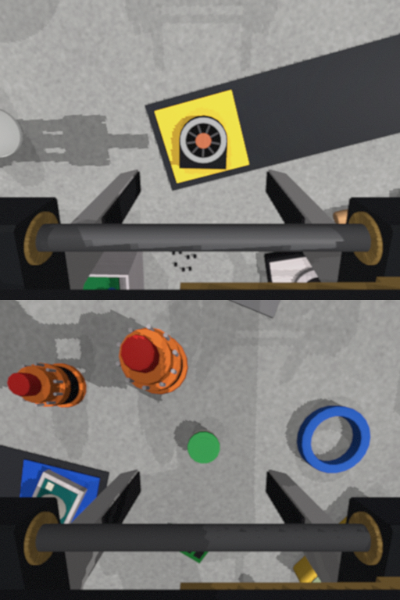

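The upper half shows the fan centred on the yellow square (203,140). The lower half shows the green pot (203,447) between the fingers, with the big tower (150,355) clear of the hand. I grip the green pot.

```bash
python3 -m handwheel '[[[0,0,0],[-0.01,0.01,-0.7],0],[[0,0,0],[0,0,-0.8],0],[[0,0,0],[0,0,-0.7],0],[[0,0,0],[0,0,-0.4],0],[[0,0,0],[0,0,-0.12],0]]'
python3 -m handwheel '[[[0,0,0],[0,0,0],0.4],[[0,0,0],[0,0,0],1],[[0,0,0],[0,0,0],1],[[0,0,0],[0,0,0],1],[[0,0,0],[0,0,0],1]]'
python3 -m handwheel '[[[0,0,0],[0,0,0],1],[[0,0,0],[0,0,0],1],[[0,0,0],[0,0,0],1],[[0,0,0],[0,0,0],1]]'
```

```text
time: 25.85
tool_pos: [0.4379, 0.3499, -0.0018]
ee_rot: [-3.14, -0.007, -2.751]
wrist_force: [0.6, -0.1, 0.4]
width: 0.0939
finger_force: 0.0
time: 26.35
tool_pos: [0.4401, 0.3538, 0.0033]
ee_rot: [3.141, 0.002, -2.748]
wrist_force: [0.6, -0.8, -0.9]
width: 0.0575
finger_force: 0.0
time: 26.75
tool_pos: [0.4395, 0.3535, 0.0024]
ee_rot: [3.141, 0.0, -2.748]
wrist_force: [-0.6, -0.2, 0.6]
width: 0.0388
finger_force: 30.0
```

```bash
python3 -m handwheel '[[[0,0,0],[0,0,0.2],1],[[0,0,0],[0,0,0.6],1],[[0,0,0],[0,0,0.7],1],[[0,0,0],[0,0,0.4],1],[[0,0,0],[0,0,0],1]]'
python3 -m handwheel '[[[0,0,0],[0.3605,-0.888,0],1],[[0,0,0],[0.3605,-0.888,0],1],[[0,0,0],[0.3605,-0.888,0],1],[[0,0,0],[0.3605,-0.888,0],1]]'
python3 -m handwheel '[[[0,0,0],[0.3605,-0.888,0],1],[[0,0,0],[0.3605,-0.888,0],1],[[0,0,0],[0.3605,-0.888,0],1],[[0,0,0],[0.3605,-0.888,0],1]]'
python3 -m handwheel '[[[0,0,0],[0.3605,-0.888,0],1],[[0,0,0],[0.3605,-0.888,0],1],[[0,0,0],[0.3605,-0.888,0],1],[[0,0,0],[0,0,0],1],[[0,0,0],[0,0,0],1]]'
python3 -m handwheel '[[[0,0,0],[0,0,-0.5],1],[[0,0,0],[0,0,-0.5],1],[[0,0,0],[0,0,-0.25],1],[[0,0,0],[0,0,-0.1],1],[[0,0,0],[0,0,0],1]]'
python3 -m handwheel '[[[0,0,0],[0,0,0],1],[[0,0,0],[0,0,0],1]]'
```

```text
time: 27.25
tool_pos: [0.4418, 0.3549, 0.102]
ee_rot: [3.14, 0.009, -2.748]
wrist_force: [0.6, 0.3, -0.5]
width: 0.039
finger_force: 30.0
time: 27.65
tool_pos: [0.511, 0.174, 0.0956]
ee_rot: [3.141, -0.002, -2.747]
wrist_force: [0.7, 0.9, 0.1]
width: 0.0389
finger_force: 30.0
time: 28.05
tool_pos: [0.5831, -0.0036, 0.0955]
ee_rot: [3.14, -0.002, -2.748]
wrist_force: [0.4, 1.3, -1.0]
width: 0.0388
finger_force: 30.0
time: 28.55
tool_pos: [0.6368, -0.1357, 0.0949]
ee_rot: [3.139, -0.003, -2.75]
wrist_force: [-0.9, -0.5, -1.1]
width: 0.0387
finger_force: 30.0
time: 29.05
tool_pos: [0.6372, -0.1339, 0.0291]
ee_rot: [3.14, -0.001, -2.747]
wrist_force: [0.3, 0.9, 0.1]
width: 0.0389
finger_force: 30.0
time: 29.25
tool_pos: [0.6388, -0.1351, 0.0315]
ee_rot: [-3.14, 0.002, -2.748]
wrist_force: [1.2, -0.1, -0.4]
width: 0.039
finger_force: 30.0
```

Settled z is about 0.030 and the target is 0.0212.

```bash
python3 -m handwheel '[[[0,0,0],[0,0,-0.08],1],[[0,0,0],[0,0,-0.06],1],[[0,0,0],[0,0,0],1],[[0,0,0],[0,0,0],1]]'
python3 -m handwheel '[[[0,0,0],[0,0,-0.04],1],[[0,0,0],[0,0,0],1],[[0,0,0],[0,0,0],1]]'
```

```text
time: 29.65
tool_pos: [0.6376, -0.135, 0.0224]
ee_rot: [3.141, -0.0, -2.748]
wrist_force: [0.1, -0.3, 0.1]
width: 0.0386
finger_force: 30.0
time: 29.95
tool_pos: [0.6381, -0.1352, 0.0214]
ee_rot: [-3.141, 0.001, -2.748]
wrist_force: [0.2, 0.5, 2.5]
width: 0.0388
finger_force: 30.0
```

```bash
python3 -m handwheel '[[[0,0,0],[0,0,0],0.5],[[0,0,0],[0,0,0],0.4],[[0,0,0],[0,0,0],0],[[0,0,0],[0,0,0],0],[[0,0,0],[0,0,0],0]]'
python3 -m handwheel '[[[0,0,0],[0,0,0],0],[[0,0,0],[0,0,0.3],0],[[0,0,0],[0,0,0.7],0],[[0,0,0],[0,0,0.7],0],[[0,0,0],[0,0,0.7],0]]'
python3 -m handwheel '[[[0,0,0],[0,0,0.3],0],[[0,0,0],[0,0,0],0],[[0,0,0],[0,0,0],0]]'
python3 - <<'E'
from h import *
im,d,o=snap('wrist','w11');P=cloud('wrist',d,o);print(o['tool_pos']);disc(im,P,'green',(.6376,-.135),.045)
E
python3 -m handwheel '[[[0,0,0],[-0.4975,0.76,0],0],[[0,0,0],[-0.4975,0.76,0],0],[[0,0,0],[-0.4975,0.76,0],0],[[0,0,0],[-0.4975,0.76,0],0]]'
python3 -m handwheel '[[[0,0,0],[-0.4975,0.76,0],0],[[0,0,0],[-0.4975,0.76,0],0],[[0,0,0],[-0.4975,0.76,0],0]]'
python3 -m handwheel '[[[0,0,0],[-0.4975,0.76,0],0],[[0,0,0],[0,0,0],0],[[0,0,0],[0,0,0],0]]'
python3 - <<'E'
from h import *
im,d,o=snap('wrist','w12');P=cloud('wrist',d,o);print(o['tool_pos'],o['ee_rot']);disc(im,P,'red',(.4387,.169),.084)
z=P[...,2];n=np.hypot(P[...,0]-.4387,P[...,1]-.169)<.05
for a,b in ((.03,.05),(.055,.07),(.075,.09)):
    q=P[n&(z>a)&(z<b)];print(a,len(q),cv2.minEnclosingCircle((q[:,:2]*1000).astype(np.float32)))
E
```

```text
time: 30.45
tool_pos: [0.6376, -0.1349, 0.0204]
ee_rot: [3.141, -0.0, -2.748]
wrist_force: [-0.0, 0.2, 0.3]
width: 0.0752
finger_force: 0.0
time: 30.95
tool_pos: [0.6378, -0.135, 0.1433]
ee_rot: [-3.141, 0.001, -2.748]
wrist_force: [0.7, 0.2, 0.9]
width: 0.0945
finger_force: 0.0
time: 31.25
tool_pos: [0.6373, -0.1349, 0.1547]
ee_rot: [3.141, -0.001, -2.748]
wrist_force: [-0.6, 0.1, 0.3]
width: 0.0944
finger_force: 0.0
[ 0.63731167 -0.1348577   0.15468149]
green 1296 ((637.7625732421875, -135.6591033935547), 19.636030197143555) [ 0.63718655 -0.13562115  0.0460144 ]
time: 31.7
tool_pos: [0.5357, 0.0183, 0.1525]
ee_rot: [3.139, -0.005, -2.749]
wrist_force: [-0.8, -0.3, -0.2]
width: 0.0939
finger_force: 0.0
time: 32.0
tool_pos: [0.461, 0.1321, 0.1529]
ee_rot: [3.14, -0.005, -2.749]
wrist_force: [1.0, 0.7, 0.8]
width: 0.0941
finger_force: 0.0
time: 32.3
tool_pos: [0.4374, 0.1692, 0.1537]
ee_rot: [-3.142, -0.004, -2.746]
wrist_force: [-0.2, -0.2, 0.5]
width: 0.0937
finger_force: 0.0
[0.43742206 0.16923062 0.15371675] [-3.1415056  -0.00353327 -2.74570638]
red 533 ((437.7025451660156, 168.58006286621094), 10.821123123168945) [0.43669414 0.16834962 0.08442306]
0.03 446 ((437.7685852050781, 168.7760467529297), 22.930925369262695)
0.055 836 ((437.8877868652344, 168.7419891357422), 21.896913528442383)
0.075 550 ((437.692138671875, 168.84893798828125), 10.878585815429688)
```

View pics/w12.png

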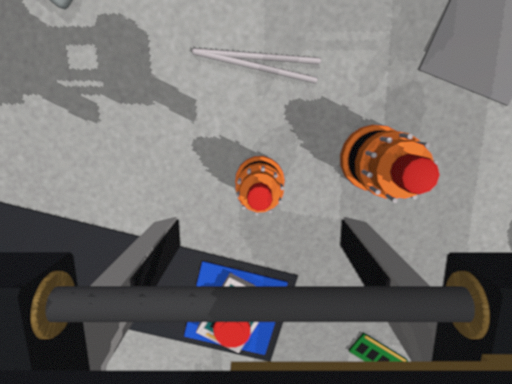

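The small tower (260,190) is centred between the fingers, and its radii match the bit tower. The big tower (395,165) is clear. I descend so the collar lies between the pads.

```bash
python3 -m handwheel '[[[0,0,0],[-0.02,0,-0.7],0],[[0,0,0],[0,0,-0.7],0],[[0,0,0],[0,0,-0.7],0],[[0,0,0],[0,0,-0.4],0],[[0,0,0],[0,0,-0.2],0]]'
python3 -m handwheel '[[[0,0,0],[0,0,-0.06],0.3],[[0,0,0],[0,0,0],0.5],[[0,0,0],[0,0,0],1],[[0,0,0],[0,0,0],1],[[0,0,0],[0,0,0],1]]'
python3 -m handwheel '[[[0,0,0],[0,0,0],1],[[0,0,0],[0,0,0],1],[[0,0,0],[0,0,0],1],[[0,0,0],[0,0,0],1]]'
```

```text
time: 32.85
tool_pos: [0.4363, 0.1669, 0.0173]
ee_rot: [3.141, -0.006, -2.751]
wrist_force: [-0.2, 0.0, 0.7]
width: 0.0939
finger_force: 0.0
time: 33.35
tool_pos: [0.4385, 0.1692, 0.0188]
ee_rot: [-3.141, 0.002, -2.748]
wrist_force: [-1.3, 0.3, 0.1]
width: 0.0573
finger_force: 0.0
time: 33.75
tool_pos: [0.438, 0.1692, 0.0182]
ee_rot: [3.141, 0.001, -2.748]
wrist_force: [-0.6, -0.1, 4.3]
width: 0.0454
finger_force: 30.0
```

```bash
python3 -m handwheel '[[[0,0,0],[0,0,0.2],1],[[0,0,0],[0,0,0.5],1],[[0,0,0],[0,0,0.6],1],[[0,0,0],[0,0,0.3],1],[[0,0,0],[0,0,0],1]]'
python3 -m handwheel '[[[0,0,0],[0.707,-0.544,0],1],[[0,0,0],[0.707,-0.544,0],1],[[0,0,0],[0.707,-0.544,0],1],[[0,0,0],[0.707,-0.544,0],1],[[0,0,0],[0.707,-0.544,0],1]]'
python3 -m handwheel '[[[0,0,0],[0,0,0],1],[[0,0,0],[0,0,0],1],[[0,0,0],[0,0,-0.4],1],[[0,0,0],[0,0,-0.5],1],[[0,0,0],[0,0,-0.3],1]]'
python3 -m handwheel '[[[0,0,0],[0,0,-0.1],1],[[0,0,0],[0,0,0],1],[[0,0,0],[0,0,0],1],[[0,0,0],[0,0,0],1]]'
```

```text
time: 34.25
tool_pos: [0.4396, 0.1694, 0.1007]
ee_rot: [-3.141, 0.006, -2.748]
wrist_force: [0.5, 0.4, -1.8]
width: 0.0452
finger_force: 30.0
time: 34.75
tool_pos: [0.6147, 0.0318, 0.0957]
ee_rot: [3.14, -0.003, -2.748]
wrist_force: [0.2, 1.1, -1.0]
width: 0.0456
finger_force: 30.0
time: 35.25
tool_pos: [0.6119, 0.0343, 0.0353]
ee_rot: [3.139, -0.004, -2.747]
wrist_force: [-0.2, -0.3, -1.9]
width: 0.0454
finger_force: 30.0
time: 35.65
tool_pos: [0.6155, 0.0331, 0.0344]
ee_rot: [-3.14, 0.003, -2.748]
wrist_force: [0.5, 0.1, -0.9]
width: 0.0448
finger_force: 30.0
```

```bash
python3 -m handwheel '[[[0,0,0],[0,0,-0.12],1],[[0,0,0],[0,0,-0.08],1],[[0,0,0],[0,0,-0.03],1],[[0,0,0],[0,0,0],1],[[0,0,0],[0,0,0],1]]'
python3 -m handwheel '[[[0,0,0],[0,0,-0.03],1],[[0,0,0],[0,0,0],1],[[0,0,0],[0,0,0],1]]'
```

```text
time: 36.15
tool_pos: [0.6145, 0.033, 0.0211]
ee_rot: [3.141, -0.0, -2.748]
wrist_force: [-0.2, 0.3, -1.7]
width: 0.0451
finger_force: 30.0
time: 36.45
tool_pos: [0.6149, 0.033, 0.0202]
ee_rot: [-3.141, 0.001, -2.748]
wrist_force: [-0.9, 0.8, 1.0]
width: 0.0451
finger_force: 30.0
```

```bash
python3 -m handwheel '[[[0,0,0],[0,0,-0.015],1],[[0,0,0],[0,0,0],1],[[0,0,0],[0,0,0],0.45],[[0,0,0],[0,0,0],0.35],[[0,0,0],[0,0,0],0]]'
python3 -m handwheel '[[[0,0,0],[0,0,0],0],[[0,0,0],[0,0,0],0],[[0,0,0],[0,0,0],0],[[0,0,0],[0,0,0.3],0],[[0,0,0],[0,0,0.7],0]]'
python3 -m handwheel '[[[0,0,0],[0,0,0.7],0],[[0,0,0],[0,0,0.8],0],[[0,0,0],[0,0,0.8],0],[[0,0,0],[0,0,0],0],[[0,0,0],[0,0,0],0]]'
python3 -m handwheel '[[[0,0,0],[-0.9,0,0],0],[[0,0,0],[-0.9,0,0],0],[[0,0,0],[-0.9,0,0],0],[[0,0,0],[-0.9,0,0],0],[[0,0,0],[0,0,0],0]]'
python3 - <<'E'
from h import *
im,d,o=snap('top','top2');P=cloud('top',d);print(o['tool_pos'])
snap('scene','scene2');a=np.vstack([cv2.imread('pics/top2.png')[60:260],cv2.imread('pics/scene2.png')]);cv2.imwrite('pics/fin.png',a)
m=(np.hypot(P[...,0]-.615,P[...,1]-.033)<.05)&(P[...,2]>.075);print(P[m].mean(0),m.sum())
disc(im,P,'red',(.592,.2015),.043);disc(im,P,'green',(.6376,-.135),.045)
E
```

```text
time: 36.95
tool_pos: [0.6143, 0.033, 0.0183]
ee_rot: [3.141, -0.001, -2.748]
wrist_force: [0.6, 0.5, 0.0]
width: 0.0642
finger_force: 0.0
time: 37.45
tool_pos: [0.6118, 0.0331, 0.0663]
ee_rot: [3.138, -0.007, -2.748]
wrist_force: [0.3, -1.3, 0.1]
width: 0.0938
finger_force: 0.0
time: 37.95
tool_pos: [0.6154, 0.033, 0.1867]
ee_rot: [-3.14, 0.004, -2.748]
wrist_force: [0.4, 0.5, -0.4]
width: 0.0941
finger_force: 0.0
time: 38.45
tool_pos: [0.4285, 0.0334, 0.1814]
ee_rot: [3.139, -0.006, -2.748]
wrist_force: [0.9, -0.3, -0.9]
width: 0.094
finger_force: 0.0
[0.4285245  0.03340725 0.18137579]
[0.61531552 0.03327423 0.08554934] 64
red 42 ((595.8070068359375, 212.12478637695312), 15.517311096191406) [0.5961666  0.21512426 0.04331395]
green 188 ((639.4905395507812, -133.7837371826172), 19.373796463012695) [ 0.63870394 -0.13371385  0.04526503]
```

View pics/fin.png

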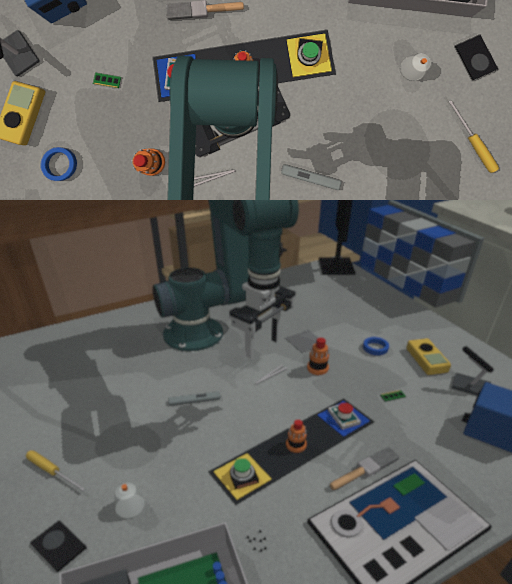

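The final views show the red pot on the drive on the blue square (345,410), the tower upright at mid-mat (297,437) and the green pot on the fan on the yellow square (242,470). The memory and the cap are untouched, and the hand is clear of everything. (The arm partly hides the red pot in the top view; the wrist camera measured it within 1 mm earlier.)

```bash
python3 -m handwheel '[[[0,0,0],[0,0,0],0],[[0,0,0],[0,0,0],0],[[0,0,0],[0,0,0],0]]' && python3 -c "
from bench import robot
print(robot.close_job())"
```

```text
time: 38.85
tool_pos: [0.4355, 0.0329, 0.1837]
ee_rot: [3.141, -0.001, -2.748]
wrist_force: [-0.2, 0.7, 0.6]
width: 0.0944
finger_force: 0.0
the job is handed in; nothing more can be done
None
```

The job is handed in at about 39 s of simulated time (no verdict was returned): the drive with the red pot is on blue, the fan with the green pot is on yellow, and the bit tower stands at mid-mat, each measured within about 2 mm of its target; the memory module and clear cap were not touched.

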